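# Grease the linkage rocker with the push gun

### The job

Take the push-type grease gun out of its drip cup, set its coupler squarely on the tilted brass grease nipple of the rocker in the vise and press it in line with the nipple until it snaps on. Then push on gently against the gun's spring until the orange band on the tube has gone into the gun, without ramming the gun into its stop or onto the work, and finish while still holding it pressed like that. Leave everything else on the bench where it is.

Things in the scene. Friction and masses are not known exactly. Their poses are not given: they have to be found in the camera images.
- gun: push-type grease gun, loose, 0.4 to 0.6 kg, 140 mm long, round about its axis, upright nose down in the drip cup at the start. Origin on the axis at the underside of the aluminium front cap, z along the axis away from the coupler. Above the origin: front cap 38 mm diameter, 0 to 15 mm; blue barrel to grip, 30 mm diameter, 15 to 82 mm. Below: 11 mm tube, then the coupler
- nozzle (a joint): how far the tube with the coupler is pushed into the gun, m: 0 = fully out (start), 0.020 = at the stop. A spring pushes it out: 12 N to begin moving, 20 N at the stop. The orange band, the 10 mm of tube next to the front cap, is out of sight from 0.010
- coupler_mouth (a point): centre of the open mouth of the steel coupler (24 mm diameter, 24 mm long), on the gun's axis 58 mm below its origin with the tube out. The mouth is conical, 19 mm wide, narrowing to 10.6 mm at 8 mm depth: it catches a nipple up to about 3 mm off centre
- coupler_seat (a point): centre of the flat seat inside the coupler, 20 mm deep from the mouth; the top of the nipple rests here once snapped on. Four sprung jaws, 11 mm deep, snap over the nipple's ball head at 6 to 12 N of push, before the tube begins to move in
- drip_cup: black drip cup screwed to the bench, 72 mm high, 49 mm outside diameter, on an 82 mm foot; bore 31 mm, open at the top. Origin under its centre, z up. The gun's front cap rests on its rim, tube and coupler hang 58 mm down in it: lift straight up
- rocker: aluminium suspension linkage rocker clamped tight in the vise (does not move), three bosses. Origin at the centre of its main boss (44 mm diameter, 50 mm long), 140 mm above the bench; z runs along the axis of the brass grease nipple on that boss, outwards. z leans 13 to 36 degrees from vertical to the vise's -x side, about towards the robot
- nipple_top (a point): top of the brass nipple's ball head (9 mm diameter), on the rocker's z axis 47.5 mm from its origin. Below it: neck 5 mm diameter, hexagon 14 mm wide and 4.5 mm high with its foot 23.5 mm below this point. Loading the nipple with more than 40 N breaks it
- vise: red bench vise bolted to the bench, jaws 100 mm wide along its x and 105 mm high, 220 mm long along its y with the screw and tommy bar on its +y side. Origin on the bench under the middle of the jaws, z up; it carries the aluminium rocker (main boss 44 mm diameter, its centre 140 mm above the origin)
- grease_tin: round grease tin, 72 mm diameter, 70 mm high, loose, leave alone; origin under its centre
- shock_spring: white coil spring standing, 67 mm diameter, 125 mm high, loose, leave alone; origin under its centre
- threadlocker: small red bottle, 32 mm diameter, 85 mm high, loose, leave alone; origin under its centre
- bearing: steel bearing ring, 42 mm diameter, 20 mm high, lying on the blue mat, leave alone; origin under its centre
- seal_ring: black ring, 48 mm diameter, 7 mm high, on the blue mat, leave alone; origin under its centre
- sleeve: dark steel sleeve, 22 mm diameter, 52 mm high, standing on the blue mat, leave alone; origin under its centre
- spanner: steel spanner, 170 mm long, flat on the bench, leave alone; origin under its middle
- mallet: red mallet, 240 mm long, lying on the bench, leave alone; origin under its middle
There are look-alikes about, which are no part of the job. Of the things that look like the gun, the larger one is meant.

How it is judged:
On the way, in this order (a step that is already met when the one before it is completed fails the run):
1. the gun is lifted clear of the drip cup by the gripper (height (world z) of coupler_mouth above 0.08 m and contact force between the fingers and gun above 3 N), for 0.1 s.
2. the coupler has snapped onto the nipple, in line with it to 8 degrees (distance between coupler_seat and nipple_top below 0.003 m and angle between the z axis of gun and the z axis of rocker, either way round below 0.14 rad), for 0.04 s.
At the end, for the whole second after the job is handed in: The gripper still holds the gun; the coupler is snapped on the nipple (seat within 3 mm of the nipple's top), the gun is in line with the nipple to 8 degrees, still, its tube pushed in by at least 8.5 mm so that it bears on the nipple with over 8 N (all of step 2 and value of joint nozzle above 0.0085 m and contact force between gun and rocker above 8 N and contact force between the fingers and gun above 3 N and linear speed of gun below 0.02 m/s); the arm keeps its last pose, push and grip.
It fails at once if the gun is pressed or knocked against the nipple, rocker or vise with more than 40 N (contact force between gun and vise above 40 N).
It fails at once if something else on the bench is moved by more than 25 mm (distance of any of grease_tin, shock_spring, threadlocker, bearing, seal_ring, sleeve, spanner, mallet from where it was at the start of the episode above 0.025 m).
It also fails if it takes over 48 s, if anything falls off the work surface, if the arm or the gripper's body presses on something with over 40 N, if the wrist force passes 120 N, or if a joint passes its speed limit or range.

### The arm

A 6-joint arm with a two-finger parallel gripper is mounted at the origin on the work surface. World frame = base frame: x ahead of the robot, y to its left, z up, the work surface at z = 0. Lengths are in m, angles in rad, forces in N, time in s.
With the tool pointing down it reaches from about 0.35 to 0.775 m from the base axis. Payload 5.5 kg.
Tool frame: the origin (TCP) lies between the finger pads; the fingertips stand 19 mm ahead of it and the grasp point (between the pads) is the TCP; z points along the fingers, y is the direction in which the jaws open and shut (so a half turn about z gives the same grasp; the last joint's range is limited). The gripper opens to 85 mm and grips with 20 to 120 N. Pads are 22 mm wide; open, the fingers measure 114 mm over their backs; the gripper's body (76 mm by 85 mm) begins 54 mm behind the grasp point. The pads swing forward as they close: fully open they stand 13 mm farther back than shut.
Start: joints at [-1.271, 0.313, 0.046, 1.304, 0, 1.431], TCP at [0.245, -0.52, 0.25] pointing down, gripper open.
Joint ranges: [-2.76, 2.76], [-0.86, 1.69], [-1.03, 1.26], [-2.2, 2.34], [-1.47, 1.5], [-3.14, 3.14]. Speed limits (rad/s): [2.57, 2.57, 3.14, 3.14, 3.14, 3.14].

### API

Orientations are given as a unit quaternion [w, x, y, z].
In Python, from station import manip gives the robot as it stands.
- The arm moves only by the tool arm_command, never from a script. Its arguments are lists of equal length, an entry for each row: "claw": the finger opening in cm, from 0 to 8.54; "dp": the shift along the world's x, y, z in cm, a list of three; "spin": the turn about the world's z in rad. A call has 1 to 8 rows; each row is the pose to reach, as a shift and turn from the pose commanded when the call began; what a row does not reach only later rows make up. A row lasts 1/10 s, in which the tool goes at most 50 mm and 8.59 degrees, less where a joint would pass 70% of its speed; a pose out of reach is approached as far as the arm can. A call with a gripper value outside its range is refused whole. The fingers move at their own pace and stop on an object; "squeeze" is the grip in N (left out, the last holds). Time passes only in rows, so rows that repeat a pose let the fingers close. It gives the time, the measured TCP pose, the force and the opening at its end, in the units of the state.
- manip.sense(): the state, without advancing time (a new reading comes with each control period).
- manip.get_image(name): name is "scene" or "top" or "wrist"; returns (picture, depth): 480x640x3 uint8, red, green, blue; 480x640 float32, m along the optical axis (not along the pixel's ray), 0 where there is no reading.
- manip.camera_model(name): a dict with "fovy" (degrees; the focal length in pixels is half the picture's height over the tangent of half this angle, whatever the lens; pixels are square), "cx", "cy" (the principal point, pixels), "R" (3x3) and "t" (3): a world point X has camera coordinates R X + t; the wrist camera has in their place "tool_from_camera" (4x4, takes a point from camera to tool coordinates, whose origin is the TCP and whose axes are the flange's). Camera axes: x right, y down, z forward; pixel columns grow to the right and rows downward; lengths in m; the calibration is good to about 2 mm. A picture is of the moment at which its call begins: read the wrist's pose just before it. camera_model takes no time and is no camera call.
- manip.finish_job(): hands the job in, once; it reports no verdict.
The state is a dict: "t": time; "joint_pos": joint angles; "dq": joint speeds; "joint_efforts": joint torques, N m; "tcp_pos": TCP position; "tool_rot": TCP orientation; "contact_force": force on the tool from outside, world axes, zero at the start; "moment": the same for the moment, N m; "opening": finger opening in m.
Only numpy, scipy, OpenCV 4.12 (cv2) and the standard library are available. Lean on these libraries where they do the work, as an engineer would, in place of code of your own. Each camera call takes 0.05 s, during which the arm holds its last target. There are 200 camera calls.

## Working session

There is one attempt and no reset: what is moved stays moved. The work goes in short steps, Python scripts to look and compute and a tool call to move; the robot and the scene stay as the last step left them, time stands still between calls to the robot, and variables do not carry over. Pictures are saved under pics/ and viewed, about 8 in all and at most 12, crops included, and the job is handed in when it is done.

Besides the shell and the picture viewer there is one more tool, called as name(argument=value, ...) on one line, values as JSON. arm_command: Moves the arm, as the interface text tells. Its arguments: {"type":"object","properties":{"claw":{"type":"array","items":{"type":"number"}},"dp":{"type":"array","items":{"type":"array","items":{"type":"number"}}},"spin":{"type":"array","items":{"type":"number"}},"squeeze":{"type":"number"}},"required":["claw","dp","spin"]}

```bash
ls; mkdir -p pics; cat > h.py <<'E'
import numpy as np, cv2
from scipy.spatial.transform import Rotation as Ro
from station import manip
def f(c): return 240/np.tan(np.radians(c['fovy'])/2)
def pts(name,depth,uv,s=None):
    """pixels (n,2) with depth -> world points"""
    c=manip.camera_model(name); uv=np.atleast_2d(uv); d=depth[uv[:,1].astype(int),uv[:,0].astype(int)]
    p=np.c_[(uv[:,0]-c['cx'])/f(c)*d,(uv[:,1]-c['cy'])/f(c)*d,d]
    return toworld(c,p,s)
def toworld(c,p,s=None):
    if 'R' in c: return (p-np.array(c['t']))@np.array(c['R'])
    T=np.array(c['tool_from_camera']); q=s['tool_rot']
    return (p@T[:3,:3].T+T[:3,3])@Ro.from_quat([q[1],q[2],q[3],q[0]]).as_matrix().T+np.array(s['tcp_pos'])
def save(n,im): cv2.imwrite('pics/'+n+'.png',im[:,:,::-1])
E
python3 - <<'E'
from h import *
s=manip.sense(); print({k:np.round(v,3) for k,v in s.items()})
for n in('scene','top'):
    im,d=manip.get_image(n); save(n,im); np.savez('pics/'+n,im=im,d=d)
for n in('scene','top','wrist'):
    c=manip.camera_model(n); print(n,{k:np.round(v,3).tolist() for k,v in c.items()})
E
```

```text
pics
{'t': np.float64(0.0), 'joint_pos': array([-1.271,  0.314,  0.045,  1.304,  0.   ,  1.431]), 'dq': array([ 0.001, -0.   , -0.   ,  0.001,  0.001,  0.002]), 'joint_efforts': array([ 0.0000e+00, -4.8062e+01,  2.9854e+01,  1.9000e-02, -0.0000e+00,
       -0.0000e+00]), 'tcp_pos': array([ 0.245, -0.52 ,  0.249]), 'tool_rot': array([-0.001,  0.976,  0.218, -0.   ]), 'contact_force': array([-0.707, -0.04 , -0.357]), 'moment': array([ 0.026,  0.012, -0.03 ]), 'opening': np.float64(0.085)}
scene {'fovy': 55.189, 'cx': 323.63, 'cy': 238.322, 'R': [[-0.79, 0.613, -0.008], [0.504, 0.643, -0.577], [-0.348, -0.46, -0.817]], 't': [0.465, -0.2, 1.494]}
top {'fovy': 50.682, 'cx': 315.497, 'cy': 231.156, 'R': [[0.014, -1.0, -0.011], [-0.997, -0.013, -0.078], [0.078, 0.012, -0.997]], 't': [-0.019, 0.589, 1.571]}
wrist {'fovy': 61.606, 'cx': 315.791, 'cy': 241.044, 'tool_from_camera': [[-0.002, -0.963, -0.27, 0.067], [1.0, -0.002, -0.001, 0.0], [0.001, -0.27, 0.963, -0.123], [0.0, 0.0, 0.0, 1.0]]}
```

View pics/scene.png

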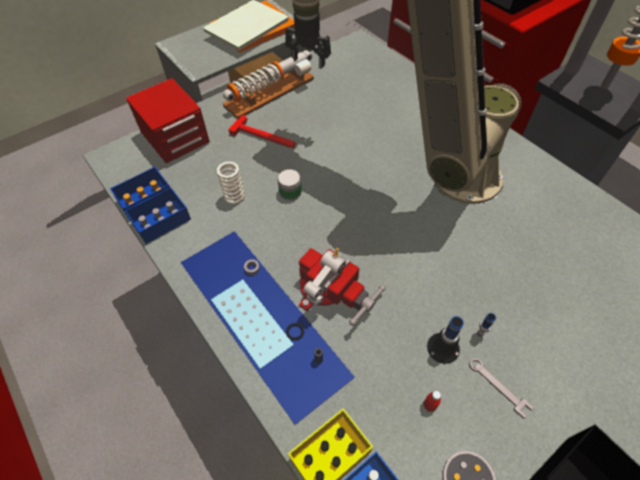

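View pics/top.png

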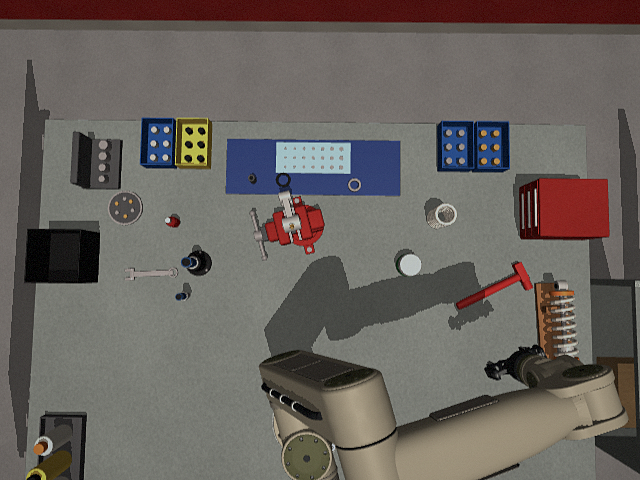

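```bash
python3 - <<'E'
from h import *
for n,box in(('top',(175,240,215,285)),('scene',(420,310,470,365))):
    z=np.load(f'pics/{n}.npz'); im,d=z['im'],z['d']; h=cv2.cvtColor(im,cv2.COLOR_RGB2HSV)
    m=(h[...,0]>95)&(h[...,0]<125)&(h[...,1]>110)&(h[...,2]>40); k=np.zeros_like(m);x0,y0,x1,y1=box;k[y0:y1,x0:x1]=1
    v,u=np.nonzero(m&k); p=pts(n,d,np.c_[u,v]); p=p[p[:,2]>.06]
    print(n,len(p),p.mean(0).round(4),p.min(0).round(3),p.max(0).round(3)); t=p[p[:,2]>p[:,2].max()-.008]; print(' top',len(t),t.mean(0).round(4),np.median(t,0).round(4))
    if n=='top':
        for name,(a,b) in dict(nip=(291,226),boss2=(286,198),vise=(295,225),small=(182,296),tin=(409,264)).items(): print(name,pts(n,d,[[a,b]]).round(3))
        # cup foot: dark pixels low
        m=(im.max(2)<60)&k; v,u=np.nonzero(m); p=pts(n,d,np.c_[u,v]); q=p[(p[:,2]<.02)];print('foot',len(q),q.min(0),q.max(0))
    if n=='scene':
        g=(h[...,0]>15)&(h[...,0]<32)&(h[...,1]>110); k[:]=0;k[235:275,310:360]=1
        v,u=np.nonzero(g&k); p=pts(n,d,np.c_[u,v]); print('brass',len(p),np.median(p,0).round(4) if len(p) else'',u.mean(),v.mean())
E
```

```text
top 37 [0.4852 0.3603 0.1511] [0.47  0.346 0.069] [0.501 0.376 0.161]
 top 29 [0.4838 0.3597 0.1551] [0.4818 0.3593 0.1548]
nip [[0.591 0.057 0.172]]
boss2 [[0.677 0.076 0.134]]
vise [[0.595 0.047 0.16 ]]
small [[0.385 0.382 0.1  ]]
tin [[ 0.49  -0.297  0.067]]
foot 250 [ 0.44625247  0.31944032 -0.0039944 ] [0.53550447 0.43292215 0.0199884 ]
scene 71 [0.5028 0.3665 0.1551] [0.478 0.346 0.107] [0.989 0.53  1.109]
 top 1 [0.9892 0.53   1.1094] [0.9892 0.53   1.1094]
brass 22 [0.5919 0.0558 0.1749] 336.1818181818182 251.9090909090909
```

arm_command(claw=[8.5,8.5,8.5,8.5,8.5,8.5,8.5,8.5], dp=[[3,5,4],[6,10,8],[9,15,8],[12,20,8],[15,24,8],[17,28,8],[20,32,8],[23,36,8]], spin=[-0.05,-0.1,-0.15,-0.2,-0.25,-0.3,-0.35,-0.44])

```text
t: 0.9
tcp_pos: [0.4482, -0.1966, 0.33]
tool_rot: [0.0, 1.0, -0.002, 0.0]
contact_force: [0.8, -0.9, 0.1]
opening: 0.0852
```

arm_command(claw=[8.5,8.5,8.5,8.5,8.5,8.5,8.5,8.5], dp=[[3,4,0],[5,8,0],[8,12,0],[10,16,0],[12,20,0],[12,21,0],[12,21,0],[12,21,0]], spin=[0,0,0,0,0,0,0,0])

```text
t: 1.7
tcp_pos: [0.5672, 0.0109, 0.3297]
tool_rot: [0.0, 1.0, -0.0, -0.0]
contact_force: [0.4, -0.4, -0.1]
opening: 0.0852
```

```bash
python3 - <<'E'
from h import *
s=manip.sense(); print({k:np.round(v,3).tolist() for k,v in s.items()})
im,d=manip.get_image('wrist'); save('w1',im); np.savez('pics/w1',im=im,d=d,s=s)
E
```

```text
{'t': 1.7, 'joint_pos': [-0.122, 0.292, 0.21, 1.489, -0.001, 3.02], 'dq': [-0.024, -0.01, -0.001, -0.002, 0.001, 0.001], 'joint_efforts': [1.042, -46.724, 30.117, -0.001, 0.055, 0.008], 'tcp_pos': [0.567, 0.011, 0.33], 'tool_rot': [0.0, 1.0, -0.0, -0.0], 'contact_force': [0.413, -0.427, -0.054], 'moment': [0.014, -0.032, -0.019], 'opening': 0.085}
```

View pics/w1.png

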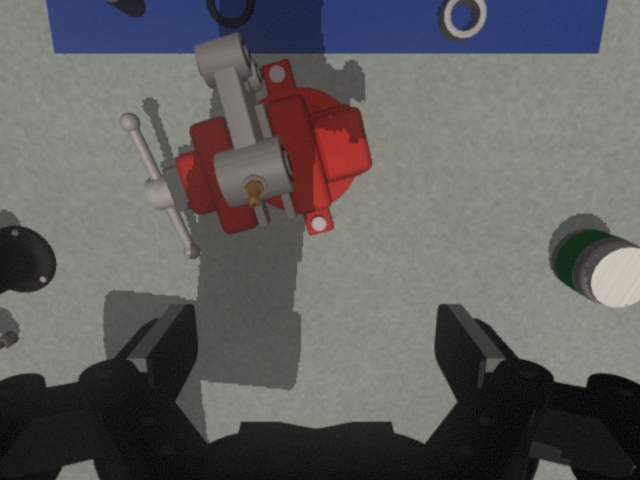

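```bash
cat > nip.py <<'E'
from h import *
import sys
from scipy.optimize import least_squares
z=np.load(f'pics/{sys.argv[1]}.npz',allow_pickle=True); im,d,s=z['im'],z['d'],z['s'].item()
x0,y0,x1,y1=map(int,sys.argv[2:6])
h=cv2.cvtColor(im,cv2.COLOR_RGB2HSV); k=np.zeros(d.shape,bool);k[y0:y1,x0:x1]=1
b=k&(h[...,0]>10)&(h[...,0]<32)&(h[...,1]>110); v,u=np.nonzero(b)
p=pts('wrist',d,np.c_[u,v],s); g=(p[:,2]>.15)&(p[:,2]<.2); p=p[g]
print('brass',len(p),u.min(),u.max(),v.min(),v.max(),p.min(0).round(4),p.max(0).round(4),p.mean(0).round(4))
o=np.argsort(-p[:,2]); print('highest',p[o[:12]].mean(0).round(4))
w=np.linalg.svd(p-p.mean(0))[2][0]; w*=np.sign(w[2]); print('pca',w.round(3),'lean',np.degrees(np.arccos(w[2])).round(1))
# boss: grey points, cylinder radius 22 horizontal axis at z~.14
gr=k&(h[...,1]<60)&(im.max(2)>60); v,u=np.nonzero(gr); q=pts('wrist',d,np.c_[u,v],s)
q=q[(q[:,2]>.143)&(q[:,2]<.166)&(np.hypot(*(q[:,:2]-p.mean(0)[:2]).T)<.035)]
def res(a,z=None):
    n=np.array([np.cos(a[0]),np.sin(a[0])]); t=q[:,:2]@n-a[1]; return np.hypot(t,q[:,2]-a[2])-.022
r=least_squares(res,[.2,p.mean(0)[0]+.02,.14],loss='soft_l1',f_scale=.001); a=r.x
n=np.array([np.cos(a[0]),np.sin(a[0])]); m=np.array([-n[1],n[0]]); e=q[:,:2]@m
print('boss',len(q),'yaw',a[0].round(3),'off',a[1].round(4),'z',a[2].round(4),'rms',np.std(r.fun).round(4),'along',np.percentile(e,[1,99]).round(4))
for nm,P in(('mean',p.mean(0)),('hi',p[o[:12]].mean(0))): print(nm,'perp',(P[:2]@n-a[1]).round(4),'dz',(P[2]-a[2]).round(4),'lean',np.degrees(np.arctan2(a[1]-P[:2]@n,P[2]-a[2])).round(1),'along',(P[:2]@m).round(4))
E
python3 nip.py w1 205 125 300 230
```

```text
brass 335 245 263 180 207 [0.5825 0.0481 0.1629] [0.5986 0.0604 0.1846] [0.5912 0.0534 0.1729]
highest [0.5866 0.0531 0.1841]
pca [-0.426 -0.063  0.902] lean 25.5
boss 3495 yaw 0.266 off 0.5953 z 0.1392 rms 0.0021 along [-0.13   -0.0796]
mean perp -0.011 dz 0.0337 lean 18.1 along -0.1042
hi perp -0.0155 dz 0.045 lean 19.0 along -0.1032
```

arm_command(claw=[8.5,8.5,8.5,8.5,8.5,8.5], dp=[[-1,2,-2],[-1,5,-4],[-1,5,-6],[-1,5,-6],[-1,5,-6],[-1,5,-6]], spin=[0.1,0.2,0.22,0.22,0.22,0.22])

```text
t: 2.35
tcp_pos: [0.5582, 0.0602, 0.2714]
tool_rot: [0.0, 0.994, 0.108, 0.001]
contact_force: [0.2, 0.0, 0.7]
opening: 0.0849
```

```bash
python3 - <<'E'
from h import *
s=manip.sense(); print(s['tcp_pos'],s['tool_rot'])
im,d=manip.get_image('wrist'); save('w2',im); np.savez('pics/w2',im=im,d=d,s=s)
E
```

```text
[0.55822567 0.06016284 0.27140854] [2.76801159e-04 9.94097170e-01 1.08488571e-01 9.84520560e-04]
```

View pics/w2.png

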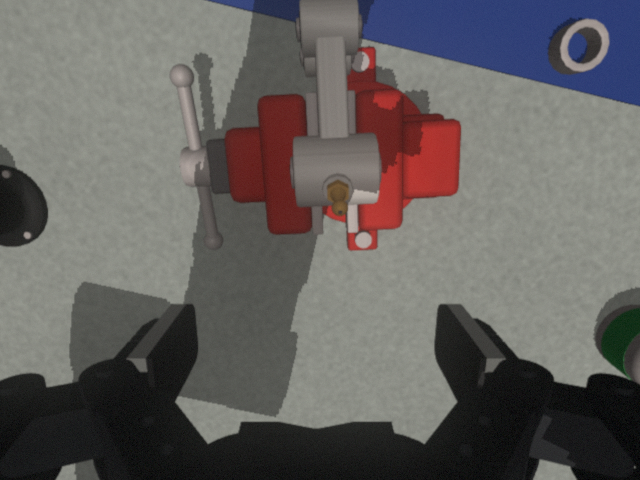

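```bash
python3 nip.py w2 290 130 385 220; python3 - <<'E'
import cv2,numpy as np
a=cv2.imread('pics/w1.png')[165:220,225:285]; b=cv2.imread('pics/w2.png')[165:225,305:370]
cv2.imwrite('pics/c.png',np.hstack([cv2.resize(a,(400,400),interpolation=0),cv2.resize(b,(400,400),interpolation=0)]))
E
```

```text
brass 516 328 347 181 214 [0.5828 0.0484 0.1528] [0.5985 0.0606 0.1849] [0.5911 0.0544 0.1729]
highest [0.5854 0.0536 0.1844]
pca [-0.418 -0.105  0.902] lean 25.5
boss 5383 yaw 0.265 off 0.5954 z 0.1392 rms 0.0018 along [-0.127  -0.0766]
mean perp -0.0107 dz 0.0337 lean 17.6 along -0.1025
hi perp -0.0165 dz 0.0452 lean 20.0 along -0.1019
```

View pics/c.png

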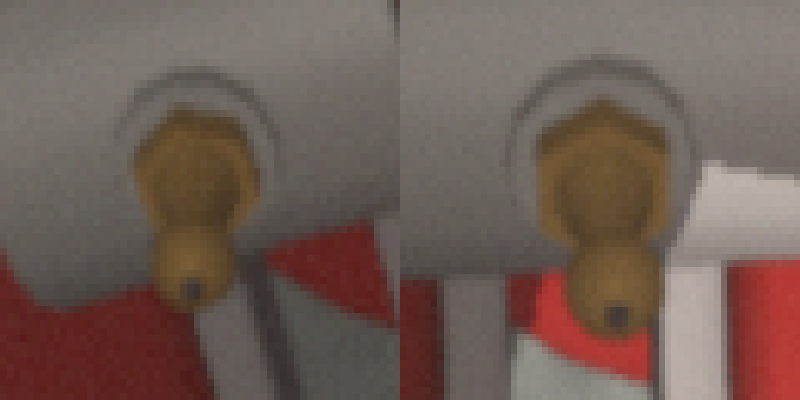

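```bash
python3 - <<'E'
from h import *
A=[];B=[];c=manip.camera_model('wrist')
def ray(nm,u,v):
    z=np.load(f'pics/{nm}.npz',allow_pickle=True); s=z['s'].item()
    o=toworld(c,np.zeros((1,3)),s)[0]; r=toworld(c,np.array([[(u-c['cx'])/f(c),(v-c['cy'])/f(c),1]]),s)[0]-o
    r/=np.linalg.norm(r)
    print(nm,'depth pt',pts('wrist',z['d'],[[round(u),round(v)]],s).round(4)); return o,r
def tri(l):
    M=0;b=0
    for o,r in l: P=np.eye(3)-np.outer(r,r);M=M+P;b=b+P@o
    x=np.linalg.solve(M,b); return x,[np.linalg.norm((np.eye(3)-np.outer(r,r))@(x-o)) for o,r in l]
x,e=tri([ray('w1',253.5,204.6),ray('w2',340.3,212.4)]); print('hole',x,e)
for o,r in [ray('w1',253.5,204.6),ray('w2',340.3,212.4)]:
    n=np.array([np.cos(.265),np.sin(.265)])
    # intersect ray with sphere of radius .0475 about boss axis (in perp plane)
    g=lambda t:np.hypot((o+r*t)[:2]@n-.5953,(o+r*t)[2]-.1396)-.0475
    from scipy.optimize import brentq
    t=brentq(g,.1,(o[2]-.165)/-r[2]); P=o+r*t; print('on arc',P.round(4),'lean',np.degrees(np.arctan2(.5953-P[:2]@n,P[2]-.1396)).round(1),'along',(P[:2]@[-n[1],n[0]]).round(4))
E
```

```text
w1 depth pt [[0.5841 0.0522 0.1844]]
w2 depth pt [[0.5848 0.0525 0.1847]]
hole [0.58472883 0.05236604 0.18555627] [np.float64(9.680523628046532e-05), np.float64(9.680523628036315e-05)]
w1 depth pt [[0.5841 0.0522 0.1844]]
w2 depth pt [[0.5848 0.0525 0.1847]]
on arc [0.5843 0.0527 0.1837] lean 21.8 along -0.1022
on arc [0.5845 0.0522 0.1837] lean 21.7 along -0.1027
```

arm_command(claw=[8.5,8.5,8.5,8.5,8.5,8.5,8.5,8.5], dp=[[-1,4,-0.5],[-2,8,-1],[-3,12,-1.5],[-4,17,-2],[-5,21,-2],[-6.5,26,-2],[-7.4,30,-2],[-7.4,30,-2]], spin=[0.1,0.2,0.3,0.4,0.5,0.58,0.58,0.58])

```text
t: 3.2
tcp_pos: [0.4827, 0.3659, 0.2508]
tool_rot: [-0.001, 0.92, 0.392, 0.001]
contact_force: [0.2, 0.2, -0.9]
opening: 0.0853
```

```bash
cat > gun.py <<'E'
from h import *
s=manip.sense(); print(s['t'],np.round(s['tcp_pos'],4),np.round(s['tool_rot'],3),np.round(s['joint_pos'],2))
im,d=manip.get_image('wrist'); save('w3',im)
h=cv2.cvtColor(im,cv2.COLOR_RGB2HSV); m=(h[...,0]>95)&(h[...,0]<125)&(h[...,1]>100)&(im.max(2)>35)
v,u=np.nonzero(m); p=pts('wrist',d,np.c_[u,v],s); q=p[(p[:,2]>.148)&(p[:,2]<.165)&(np.hypot(p[:,0]-.484,p[:,1]-.36)<.04)]
print(len(q),q.mean(0).round(4),q.min(0).round(4),q.max(0).round(4))
q=p[(p[:,2]>.09)&(p[:,2]<.165)&(np.hypot(p[:,0]-.484,p[:,1]-.36)<.04)]
if len(q): (c,r)=cv2.minEnclosingCircle(q[:,:2].astype(np.float32)); print(len(q),c,r)
E
python3 gun.py
```

```text
3.2 [0.4827 0.3659 0.2508] [-0.001  0.92   0.392  0.001] [0.52 0.37 0.13 1.33 0.   2.85]
666 [0.4869 0.3607 0.1533] [0.471  0.3444 0.1491] [0.5001 0.374  0.1558]
711 (0.48529836535453796, 0.35908418893814087) 0.015025362372398376
```

View pics/w3.png

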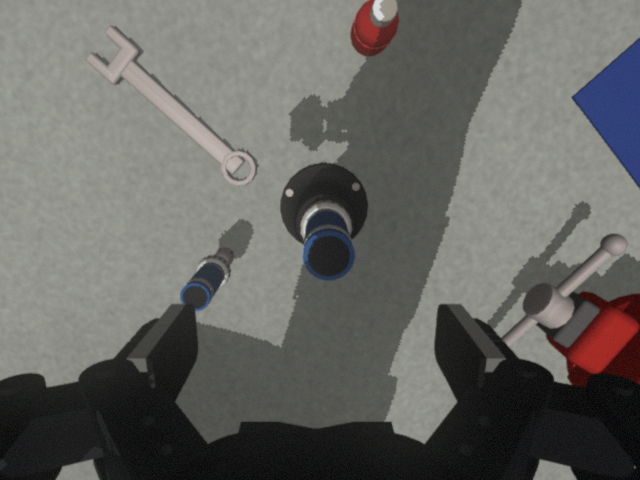

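arm_command(claw=[8.5,8.5,8.5,8.5,8.5], dp=[[0.2,-0.7,-3],[0.2,-0.7,-7],[0.2,-0.7,-11],[0.2,-0.7,-12.3],[0.2,-0.7,-12.3]], spin=[0,0,0,0,0])

```text
t: 3.75
tcp_pos: [0.4851, 0.3526, 0.1255]
tool_rot: [0.0, 0.921, 0.388, -0.002]
contact_force: [-0.8, -1.2, 0.3]
opening: 0.0853
```

arm_command(claw=[8.5,8.5,8.5], dp=[[0,0.6,0.2],[0,0.6,0.2],[0,0.6,0.2]], spin=[0,0,0])

```text
t: 4.05
tcp_pos: [0.487, 0.3614, 0.1313]
tool_rot: [-0.0, 0.921, 0.389, 0.002]
contact_force: [0.1, -0.3, 0.8]
opening: 0.0849
```

arm_command(claw=[8.5,8.5], dp=[[0,0,0],[0,0,0]], spin=[0,0])

```text
t: 4.25
tcp_pos: [0.4859, 0.3607, 0.1297]
tool_rot: [0.0, 0.921, 0.389, 0.001]
contact_force: [0.4, 0.6, 0.3]
opening: 0.0848
```

```bash
python3 - <<'E'
from h import *
for i in range(4):
    s=manip.sense(); print(s['t'],np.round(s['tcp_pos'],4),np.round(s['tool_rot'],3)); manip.get_image('wrist')
E
```

```text
4.25 [0.4859 0.3607 0.1297] [0.    0.921 0.389 0.001]
4.3 [0.4857 0.3606 0.1295] [0.    0.921 0.389 0.   ]
4.35 [0.4856 0.3605 0.1292] [0.    0.921 0.389 0.   ]
4.4 [0.4856 0.3605 0.1291] [0.    0.921 0.389 0.   ]
```

arm_command(claw=[2,2,2,2,2,2], dp=[[0,0,0],[0,0,0],[0,0,0],[0,0,0],[0,0,0],[0,0,0]], spin=[0,0,0,0,0,0], squeeze=60)

```text
t: 5.05
tcp_pos: [0.486, 0.3602, 0.1292]
tool_rot: [0.0, 0.921, 0.389, 0.0]
contact_force: [1.4, -1.7, 0.5]
opening: 0.0288
```

arm_command(claw=[2,2,2,2,2,2,2], dp=[[0,0,1],[0,0,3],[0,0,5],[0,0,7],[0,0,8],[0,0,8],[0,0,8]], spin=[0,0,0,0,0,0,0])

```text
t: 5.75
tcp_pos: [0.4851, 0.3603, 0.2081]
tool_rot: [0.0, 0.921, 0.389, -0.001]
contact_force: [-0.5, 0.2, -6.3]
opening: 0.0289
```

arm_command(claw=[2,2,2,2,2], dp=[[0,0,0],[0,0,-1],[0,0,-2],[0,0,-3.4],[0,0,-3.4]], spin=[0,0,0,0,0])

```text
t: 6.25
tcp_pos: [0.4838, 0.3594, 0.1714]
tool_rot: [0.0, 0.921, 0.389, -0.003]
contact_force: [-0.9, -0.7, -6.0]
opening: 0.0286
```

```bash
python3 - <<'E'
from h import *
s=manip.sense(); print(s['t'],np.round(s['tcp_pos'],4),np.round(s['contact_force'],2),np.round(s['joint_pos'],2))
im,d=manip.get_image('scene'); save('s2',cv2.resize(im[220:390,370:530],(640,680),interpolation=cv2.INTER_CUBIC)[:600])
E
```

```text
6.25 [0.4838 0.3594 0.1714] [-0.93 -0.75 -6.04] [ 0.51  0.4  -0.02  1.15 -0.    2.85]
```

View pics/s2.png

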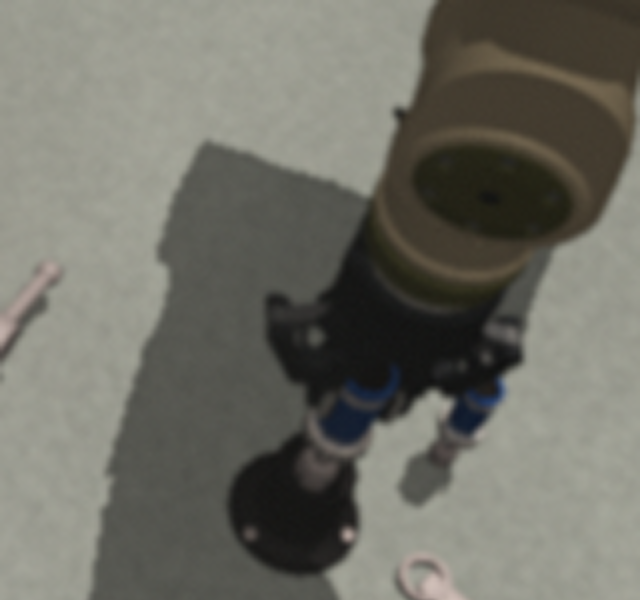

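arm_command(claw=[2,2,2,2,2,2,2,2], dp=[[0,0,0],[-0.42,-0.43,0],[-0.84,-0.86,0],[-1.25,-1.29,-0.05],[-1.67,-1.72,-0.1],[-2.09,-2.15,-0.15],[-2.5,-2.6,-0.2],[-2.95,-3.0,-0.3]], spin=[0,0,0,0,0,0,0,0], squeeze=20)

```text
t: 7.1
tcp_pos: [0.4563, 0.3301, 0.1723]
tool_rot: [0.0, 0.921, 0.389, 0.001]
contact_force: [3.8, 1.7, -4.7]
opening: 0.0287
```

arm_command(claw=[2,2,2], dp=[[0,0,0],[0,0,0],[0,0,0]], spin=[0,0,0], squeeze=100)

```text
t: 7.4
tcp_pos: [0.4562, 0.3304, 0.1723]
tool_rot: [0.0, 0.921, 0.389, 0.0]
contact_force: [4.0, 2.5, -2.1]
opening: 0.0278
```

arm_command(claw=[2,2,2,2,2,2,2], dp=[[0,0,1],[0,0,3],[0,0,6],[0,0,9],[0,0,11],[0,0,11],[0,0,11]], spin=[0,0,0,0,0,0,0])

```text
t: 8.1
tcp_pos: [0.455, 0.3297, 0.2806]
tool_rot: [0.0, 0.921, 0.389, -0.002]
contact_force: [0.0, -0.3, -5.4]
opening: 0.0283
```

```bash
python3 - <<'E'
from h import *
s=manip.sense(); print(s['t'],np.round(s['tcp_pos'],4),np.round(s['tool_rot'],3),np.round(s['contact_force'],2))
im,d=manip.get_image('wrist'); np.savez('pics/w4',im=im,d=d,s=s)
i2,d2=manip.get_image('scene'); np.savez('pics/s3',im=i2,d=d2,s=s)
save('w4',np.vstack([cv2.resize(im,(400,300)),cv2.resize(i2[180:330,380:580],(400,300))]))
E
```

```text
8.1 [0.455  0.3297 0.2806] [ 0.     0.921  0.389 -0.002] [ 0.01 -0.32 -5.41]
```

View pics/w4.png

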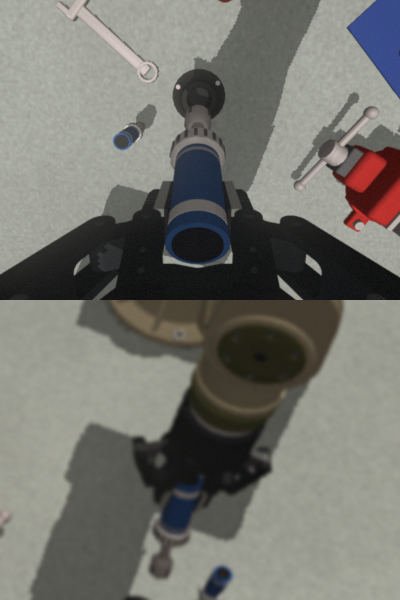

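```bash
cat > tilt.py <<'E'
from h import *
import sys
from scipy.optimize import least_squares
z=np.load(f'pics/{sys.argv[1]}.npz',allow_pickle=True); im,d,s=z['im'],z['d'],z['s'].item()
c=manip.camera_model('wrist'); T=np.array(c['tool_from_camera'])
v,u=np.mgrid[100:440,240:400].reshape(2,-1); D=d[v,u]
p=np.c_[(u-c['cx'])/f(c)*D,(v-c['cy'])/f(c)*D,D]@T[:3,:3].T+T[:3,3]
h=cv2.cvtColor(im,cv2.COLOR_RGB2HSV)[v,u]; ok=(D>0)&(abs(p[:,1])<.03)&(abs(p[:,0])<.1)
blue=ok&(h[:,0]>95)&(h[:,0]<125)&(h[:,1]>100)&(h[:,2]>35); B=p[blue]
def geo(a,P):
    o=np.array([a[0],a[1],0]); w=np.array([a[2],a[3],1]); w/=np.linalg.norm(w); r=P-o; t=r@w; return t,np.linalg.norm(r-np.outer(t,w),axis=1)
B=B[(B[:,2]>-.02)&(B[:,2]<.06)]
a=np.array([0,0,.35,0]); C=np.zeros((0,3))
for i in range(4):
    r=least_squares(lambda a:np.r_[geo(a,B)[1]-.015,geo(a,C)[1]-.012],a,loss='soft_l1',f_scale=.001); a=r.x
    t,R=geo(a,p); C=p[ok&(t>.094)&(t<.112)&(R<.016)]
    print(len(B),len(C),'pt',a[:2].round(4),'tilt',np.degrees(np.arctan(np.hypot(*a[2:]))).round(2),'dir',a[2:].round(4),'rms',np.std(r.fun).round(4))
t,R=geo(a,p); g=ok&(R<.03)&(t>-.06)&(t<.14); k=np.histogram(t[g],np.arange(-.06,.14,.004)); 
for lo in np.arange(-.04,.14,.004):
    q=g&(t>=lo)&(t<lo+.004); 
    if q.sum()>3: print(round(lo*1e3),q.sum(),R[q].max().round(4),np.median(R[q]).round(4),np.median(h[q],0))
E
python3 tilt.py w4
```

```text
5275 802 pt [ 0.0009 -0.0005] tilt 16.72 dir [0.3003 0.003 ] rms 0.0004
5275 803 pt [ 0.0009 -0.0005] tilt 16.66 dir [0.2993 0.0005] rms 0.0005
5275 803 pt [ 0.0009 -0.0005] tilt 16.66 dir [0.2993 0.0005] rms 0.0005
5275 803 pt [ 0.0009 -0.0005] tilt 16.66 dir [0.2993 0.0005] rms 0.0005
-40 26 0.03 0.0291 [90.  20.  25.5]
-36 207 0.0288 0.0262 [98. 20. 28.]
-32 410 0.0286 0.0257 [90. 19. 29.]
-28 5428 0.0287 0.0106 [109.  39.  26.]
-24 2356 0.0293 0.0149 [108. 138.  62.]
-20 1715 0.0288 0.0153 [107.  24.  62.]
-16 1467 0.0275 0.0155 [18. 16. 93.]
-12 1096 0.027 0.0153 [30. 17. 73.]
-8 1197 0.0275 0.0152 [108. 119.  63.]
-4 1118 0.0279 0.0152 [108. 116.  64.]
0 1013 0.0279 0.0152 [108. 110.  64.]
4 961 0.0278 0.0152 [108. 106.  65.]
8 881 0.0275 0.0152 [108. 106.  65.]
12 722 0.0267 0.0152 [108. 108.  66.]
16 538 0.0209 0.0151 [109. 110.  67.]
20 449 0.016 0.015 [109. 109.  67.]
24 433 0.016 0.015 [109. 107.  67.]
28 396 0.0158 0.0151 [109.  106.5  67. ]
32 464 0.0163 0.0152 [109.  68.  72.]
36 285 0.016 0.0153 [108.  18.  74.]
40 1436 0.0199 0.0172 [ 17.  19. 127.]
44 518 0.0205 0.0191 [18. 17. 96.]
48 384 0.0207 0.0193 [19.  15.  85.5]
52 287 0.0206 0.0192 [17. 16. 90.]
56 51 0.0194 0.019 [18. 18. 95.]
80 13 0.0065 0.0061 [15. 18. 85.]
84 59 0.0066 0.006 [15. 20. 82.]
88 222 0.0103 0.0072 [ 12.  21. 104.]
92 433 0.0124 0.0098 [12. 21. 97.]
96 259 0.0131 0.0118 [13. 20. 89.]
100 133 0.0131 0.0122 [13. 18. 85.]
104 113 0.0134 0.0123 [13. 19. 82.]
108 115 0.0136 0.0124 [13. 18. 82.]
112 55 0.0131 0.0123 [15. 19. 76.]
```

arm_command(claw=[2,2,2,2,2,2], dp=[[0,0,-3],[0,0,-6],[0,0,-9],[0,0,-11],[0,0,-11],[0,0,-11]], spin=[0,0,0,0,0,0])

```text
t: 8.8
tcp_pos: [0.456, 0.3309, 0.173]
tool_rot: [-0.001, 0.921, 0.39, 0.001]
contact_force: [-3.2, -0.7, 12.5]
opening: 0.028
```

arm_command(claw=[2,2,2,2,2], dp=[[0,0,0],[-0.3,-0.3,0],[-0.65,-0.65,-0.15],[-0.65,-0.65,-0.15],[-0.65,-0.65,-0.15]], spin=[0,0,0,0,0], squeeze=20)

```text
t: 9.3
tcp_pos: [0.4522, 0.3253, 0.1736]
tool_rot: [-0.0, 0.921, 0.389, 0.004]
contact_force: [0.1, 0.7, 13.2]
opening: 0.0282
```

arm_command(claw=[2,2], dp=[[0,0,0],[0,0,0]], spin=[0,0], squeeze=110)

```text
t: 9.5
tcp_pos: [0.4521, 0.3253, 0.1735]
tool_rot: [-0.0, 0.921, 0.389, 0.004]
contact_force: [0.6, 0.2, 14.1]
opening: 0.0279
```

arm_command(claw=[2,2,2,2,2,2,2,2], dp=[[0,0,1],[0,0,3],[0,0,6],[0,0,9],[0,0,12],[0,0,14],[0,0,14],[0,0,14]], spin=[0,0,0,0,0,0,0,0])

```text
t: 10.3
tcp_pos: [0.4492, 0.3236, 0.3087]
tool_rot: [0.0, 0.921, 0.389, -0.001]
contact_force: [-0.8, -0.6, -5.7]
opening: 0.0282
```

```bash
python3 - <<'E'
from h import *
s=manip.sense(); print(s['t'],np.round(s['tcp_pos'],4),np.round(s['tool_rot'],3),np.round(s['contact_force'],2))
im,d=manip.get_image('wrist'); np.savez('pics/w5',im=im,d=d,s=s)
E
python3 tilt.py w5 | sed -n 4p
```

```text
10.3 [0.4492 0.3236 0.3087] [ 0.     0.921  0.389 -0.001] [-0.76 -0.62 -5.73]
5307 810 pt [ 0.001  -0.0005] tilt 16.65 dir [0.2991 0.0008] rms 0.0005
```

arm_command(claw=[2,2,2,2,2,2,2,2], dp=[[1.3,1.2,0],[1.3,1.2,-3],[1.3,1.2,-6],[1.3,1.2,-6],[1.3,1.2,-9],[1.3,1.2,-12],[1.3,1.2,-13.7],[1.3,1.2,-13.7]], spin=[0,0,0,0,0,0,0,0])

```text
t: 11.15
tcp_pos: [0.4605, 0.3348, 0.1707]
tool_rot: [0.0, 0.921, 0.389, -0.003]
contact_force: [-0.1, -0.5, -5.0]
opening: 0.0279
```

arm_command(claw=[2,2,2,2,2,2,2], dp=[[0,0,0],[-0.3,-0.3,-0.1],[-0.6,-0.6,-0.2],[-0.9,-0.9,-0.3],[-1.2,-1.2,-0.3],[-1.2,-1.2,-0.3],[-1.2,-1.2,-0.3]], spin=[0,0,0,0,0,0,0], squeeze=20)

```text
t: 11.85
tcp_pos: [0.4548, 0.3274, 0.1736]
tool_rot: [-0.002, 0.921, 0.39, 0.006]
contact_force: [7.1, 9.0, -4.6]
opening: 0.0279
```

arm_command(claw=[2,2], dp=[[0,0,0],[0,0,0]], spin=[0,0], squeeze=110)

```text
t: 12.05
tcp_pos: [0.4548, 0.3274, 0.1736]
tool_rot: [-0.002, 0.921, 0.39, 0.006]
contact_force: [5.4, 8.6, -5.0]
opening: 0.0279
```

arm_command(claw=[2,2,2,2,2,2,2,2], dp=[[0.2,0.2,1],[0.5,0.5,3],[0.5,0.5,6],[0.5,0.5,9],[0.5,0.5,12],[0.5,0.5,15],[0.5,0.5,15],[0.5,0.5,15]], spin=[0,0,0,0,0,0,0,0])

```text
t: 12.85
tcp_pos: [0.4557, 0.3288, 0.3205]
tool_rot: [0.0, 0.921, 0.389, 0.001]
contact_force: [0.5, 0.2, -6.4]
opening: 0.0283
```

```bash
python3 - <<'E'
from h import *
s=manip.sense(); print(s['t'],np.round(s['tcp_pos'],4),np.round(s['tool_rot'],3),np.round(s['contact_force'],2))
im,d=manip.get_image('wrist'); np.savez('pics/w6',im=im,d=d,s=s)
E
python3 tilt.py w6 | sed -n 4p
```

```text
12.85 [0.4557 0.3288 0.3205] [0.    0.921 0.389 0.001] [ 0.54  0.22 -6.35]
5266 810 pt [ 0.0009 -0.0005] tilt 16.64 dir [2.988e-01 2.000e-04] rms 0.0005
```

arm_command(claw=[2,2,2,2,2,2,2,2], dp=[[0.7,0.7,-2],[0.7,0.7,-4],[0.7,0.7,-7],[0.7,0.7,-7],[0.7,0.7,-10],[0.7,0.7,-13],[0.7,0.7,-14.8],[0.7,0.7,-14.8]], spin=[0,0,0,0,0,0,0,0])

```text
t: 13.7
tcp_pos: [0.4604, 0.3347, 0.1694]
tool_rot: [0.0, 0.921, 0.389, -0.004]
contact_force: [-1.7, 0.9, -6.4]
opening: 0.0277
```

arm_command(claw=[2.88,2.88], dp=[[0,0,0],[-0.3,-0.3,0]], spin=[0,0], squeeze=20)

```text
t: 13.9
tcp_pos: [0.4609, 0.3336, 0.1742]
tool_rot: [-0.0, 0.921, 0.389, 0.002]
contact_force: [0.1, -0.5, -5.4]
opening: 0.029
```

arm_command(claw=[2.88,2.88,2.88,2.88,2.88,2.88], dp=[[-0.2,-0.2,-0.1],[-0.4,-0.4,-0.2],[-0.6,-0.6,-0.3],[-0.8,-0.8,-0.3],[-1.0,-1.0,-0.3],[-1.0,-1.0,-0.3]], spin=[0,0,0,0,0,0])

```text
t: 14.5
tcp_pos: [0.4503, 0.3234, 0.1703]
tool_rot: [-0.0, 0.921, 0.389, 0.001]
contact_force: [3.3, 3.1, -1.7]
opening: 0.0291
```

arm_command(claw=[2,2,2,2,2,2,2,2], dp=[[0.3,0.3,0.5],[0.5,0.5,1.5],[0.5,0.5,3],[0.5,0.5,6],[0.5,0.5,10],[0.5,0.5,13],[0.5,0.5,13],[0.5,0.5,13]], spin=[0,0,0,0,0,0,0,0], squeeze=110)

```text
t: 15.3
tcp_pos: [0.4544, 0.3277, 0.2992]
tool_rot: [0.0, 0.921, 0.389, -0.0]
contact_force: [0.4, -0.1, -6.2]
opening: 0.0281
```

```bash
python3 - <<'E'
from h import *
s=manip.sense(); print(s['t'],np.round(s['tcp_pos'],4),np.round(s['tool_rot'],3),np.round(s['contact_force'],2))
im,d=manip.get_image('wrist'); np.savez('pics/w7',im=im,d=d,s=s)
E
python3 tilt.py w7 | sed -n '4p;20,60p'
```

```text
15.3 [0.4544 0.3277 0.2992] [ 0.     0.921  0.389 -0.   ] [ 0.36 -0.07 -6.23]
6207 920 pt [ 0.0016 -0.0005] tilt 20.95 dir [ 0.383  -0.0007] rms 0.0005
20 517 0.0162 0.015 [109. 113.  68.]
24 490 0.0161 0.015 [109. 111.  68.]
28 450 0.0163 0.0151 [109. 109.  69.]
32 484 0.0165 0.0152 [109.  75.  72.]
36 354 0.0162 0.0153 [108.  19.  76.]
40 1502 0.0206 0.0172 [ 17.5  19.  124. ]
44 552 0.0206 0.0191 [18. 17. 97.]
48 441 0.0205 0.0192 [18. 16. 87.]
52 352 0.0205 0.0192 [18. 16. 92.]
56 56 0.0195 0.0188 [17. 17. 96.]
76 4 0.0063 0.0063 [12. 21. 96.]
80 62 0.0066 0.006 [13. 21. 85.]
84 87 0.0065 0.0058 [13. 21. 83.]
88 266 0.0099 0.007 [ 11.  21. 102.]
92 481 0.0124 0.0097 [11. 21. 97.]
96 288 0.013 0.0118 [12. 20. 91.]
100 152 0.0133 0.0122 [13. 20. 87.]
104 139 0.0134 0.0123 [13. 20. 85.]
108 132 0.0134 0.0123 [13. 18. 83.]
112 63 0.0132 0.0123 [13. 19. 79.]
```

arm_command(claw=[2,2,2,2,2,2,2,2], dp=[[1,-3,2],[2,-7,4],[3,-11,5],[4,-15,5],[5,-19,5],[6,-23,5],[7,-27,5],[8,-28.9,5]], spin=[-0.06,-0.13,-0.2,-0.27,-0.34,-0.41,-0.48,-0.535])

```text
t: 16.15
tcp_pos: [0.5337, 0.0358, 0.3468]
tool_rot: [0.0, 0.992, 0.129, -0.003]
contact_force: [0.6, 1.2, -5.9]
opening: 0.0282
```

arm_command(claw=[2,2,2,2,2], dp=[[0,0,-1],[0,0,-2],[0,0,-3.4],[0,0,-3.4],[0,0,-3.4]], spin=[0,0,0,0,0])

```text
t: 16.65
tcp_pos: [0.5336, 0.0399, 0.3144]
tool_rot: [-0.0, 0.991, 0.133, -0.001]
contact_force: [0.8, 0.2, -4.8]
opening: 0.0284
```

```bash
python3 - <<'E'
from h import *
manip.get_image('wrist');manip.get_image('wrist')
s=manip.sense(); print(s['t'],np.round(s['tcp_pos'],4),np.round(s['tool_rot'],4),np.round(s['contact_force'],2))
im,d=manip.get_image('wrist'); np.savez('pics/w8',im=im,d=d,s=s)
save('w8',cv2.resize(im[60:300,200:440],(600,600),interpolation=cv2.INTER_CUBIC))
E
python3 tilt.py w8 | sed -n '4p'
```

```text
16.75 [0.5345 0.0396 0.3157] [0.     0.9912 0.1326 0.    ] [-0.34 -0.27 -6.22]
6221 910 pt [0.0016 0.0002] tilt 20.94 dir [3.826e-01 2.000e-04] rms 0.0005
```

View pics/w8.png

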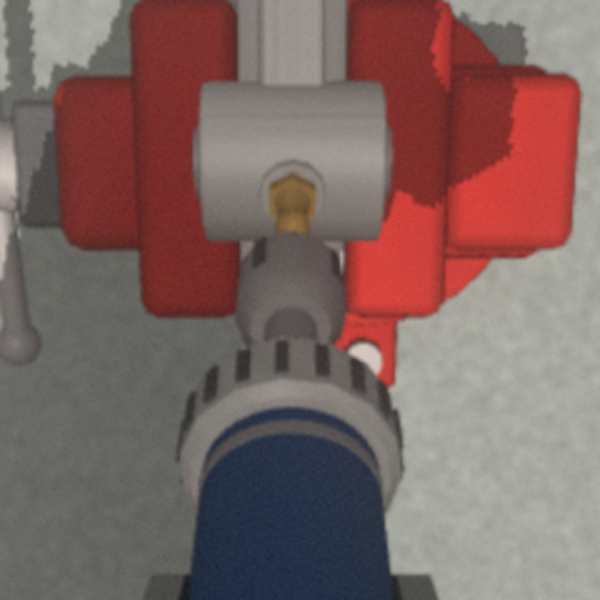

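```bash
python3 nip.py w8 275 88 360 158
```

```text
brass 327 308 325 130 152 [0.5846 0.0482 0.1636] [0.5984 0.0603 0.1852] [0.5916 0.0542 0.1721]
highest [0.587  0.0531 0.1844]
pca [-0.379 -0.093  0.921] lean 23.0
boss 4255 yaw 0.266 off 0.5953 z 0.1392 rms 0.002 along [-0.1291 -0.0782]
mean perp -0.0102 dz 0.033 lean 17.3 along -0.1033
hi perp -0.015 dz 0.0452 lean 18.4 along -0.1032
```

arm_command(claw=[2,2,2,2,2,2,2,2], dp=[[0.17,0.05,-0.47],[0.35,0.09,-0.93],[0.52,0.14,-1.4],[0.69,0.19,-1.87],[0.86,0.24,-2.33],[1.04,0.28,-2.8],[1.04,0.28,-2.8],[1.04,0.28,-2.8]], spin=[0,0,0,0,0,0,0,0])

```text
t: 17.6
tcp_pos: [0.545, 0.0417, 0.2873]
tool_rot: [0.0, 0.991, 0.132, -0.0]
contact_force: [-0.6, -0.6, -4.9]
opening: 0.0281
```

arm_command(claw=[2,2,2,2,2,2], dp=[[0.07,0.02,-0.19],[0.14,0.04,-0.37],[0.21,0.06,-0.56],[0.28,0.08,-0.75],[0.28,0.08,-0.75],[0.28,0.08,-0.75]], spin=[0,0,0,0,0,0])

```text
t: 18.2
tcp_pos: [0.5474, 0.0425, 0.28]
tool_rot: [0.0, 0.991, 0.132, -0.0]
contact_force: [-3.2, -0.2, -3.6]
opening: 0.028
```

arm_command(claw=[2,2,2,2,2,2], dp=[[-0.05,-0.01,-0.09],[-0.02,0,-0.19],[0.02,0.01,-0.28],[0.06,0.02,-0.37],[0.06,0.02,-0.37],[0.06,0.02,-0.37]], spin=[0,0,0,0,0,0])

```text
t: 18.8
tcp_pos: [0.5488, 0.0428, 0.2751]
tool_rot: [-0.0, 0.991, 0.132, -0.0]
contact_force: [2.4, 0.6, -8.9]
opening: 0.0282
```

arm_command(claw=[2,2,2,2,2,2], dp=[[0.03,0.01,-0.09],[0.07,0.02,-0.19],[0.1,0.03,-0.28],[0.14,0.04,-0.37],[0.14,0.04,-0.37],[0.14,0.04,-0.37]], spin=[0,0,0,0,0,0])

```text
t: 19.4
tcp_pos: [0.5499, 0.0431, 0.2729]
tool_rot: [0.0, 0.991, 0.132, 0.0]
contact_force: [0.5, 0.1, -6.1]
opening: 0.0279
```

arm_command(claw=[2,2,2,2,2,2], dp=[[0.05,0.01,-0.14],[0.1,0.03,-0.28],[0.15,0.04,-0.42],[0.21,0.06,-0.56],[0.21,0.06,-0.56],[0.21,0.06,-0.56]], spin=[0,0,0,0,0,0])

```text
t: 20.0
tcp_pos: [0.5514, 0.0435, 0.2692]
tool_rot: [0.001, 0.991, 0.132, 0.001]
contact_force: [-6.0, -0.5, 7.1]
opening: 0.0277
```

arm_command(claw=[2,2,2,2,2,2,2], dp=[[0.05,0.01,-0.14],[0.1,0.03,-0.28],[0.16,0.04,-0.42],[0.21,0.06,-0.56],[0.28,0.08,-0.75],[0.28,0.08,-0.75],[0.28,0.08,-0.75]], spin=[0,0,0,0,0,0,0])

```text
t: 20.7
tcp_pos: [0.5541, 0.0442, 0.2621]
tool_rot: [0.001, 0.991, 0.132, 0.001]
contact_force: [-8.2, -1.0, 10.1]
opening: 0.0279
```

```bash
cat > chk.py <<'E'
from h import *
import sys
manip.get_image('wrist'); s=manip.sense(); print(s['t'],np.round(s['tcp_pos'],4),np.round(s['tool_rot'],4),np.round(s['contact_force'],2))
im,d=manip.get_image('wrist'); n=sys.argv[1]; np.savez('pics/'+n,im=im,d=d,s=s)
save(n,cv2.resize(im[60:300,200:440],(600,600),interpolation=cv2.INTER_CUBIC))
E
python3 chk.py w9;  python3 tilt.py w9 | sed -n '4p;28,60p'
```

```text
20.75 [0.5541 0.0443 0.2622] [6.000e-04 9.913e-01 1.320e-01 7.000e-04] [-7.62 -0.36  9.99]
5937 925 pt [0.0016 0.0002] tilt 20.87 dir [ 3.813e-01 -1.000e-04] rms 0.0008
52 348 0.0204 0.0191 [10. 27. 99.]
56 50 0.0192 0.0188 [  9.   26.  105.5]
76 10 0.0079 0.0063 [  9.  26. 103.]
80 407 0.0119 0.009 [  8.  27. 111.]
84 372 0.0132 0.0113 [  8.  28. 100.]
88 169 0.0131 0.012 [ 8. 29. 97.]
92 157 0.0133 0.0121 [ 8. 30. 95.]
96 150 0.013 0.0121 [ 8.  29.  93.5]
100 121 0.0133 0.0121 [ 8. 29. 95.]
108 1630 0.0272 0.0181 [ 13.  24. 142.]
112 1419 0.0295 0.0191 [ 13.  22. 155.]
116 741 0.03 0.0215 [ 14.  23. 146.]
120 650 0.0299 0.0236 [ 13.  24. 137.]
124 329 0.0299 0.0247 [ 13.  24. 128.]
128 353 0.0299 0.0244 [ 13.  24. 121.]
132 417 0.03 0.0269 [ 14.  20. 160.]
136 63 0.03 0.0282 [ 13.  26. 107.]
```

View pics/w9.png

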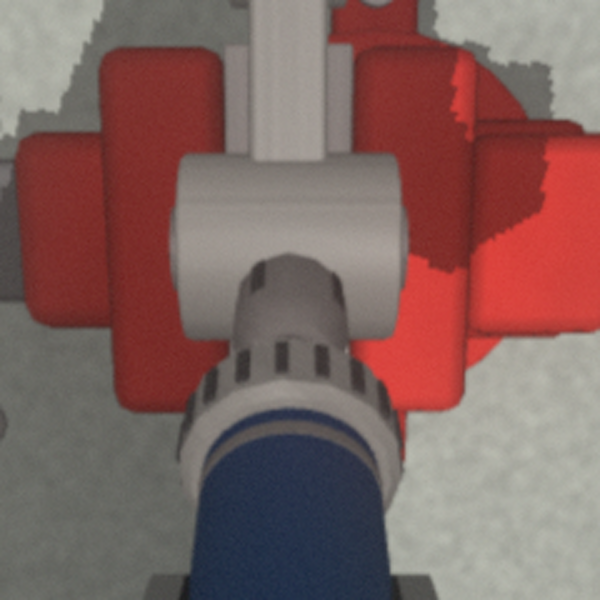

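```bash
cat > noz.py <<'E'
import sys
src=open('tilt.py').read().split("t,R=geo(a,p); g=")[0].replace("print(len(B)","0 and print(len(B)")
out={}
for n in ['w8']+sys.argv[1:]:
    sys.argv[1]=n; exec(src); t,R=geo(a,p)
    g=ok&(R<.014)&(t>.06)&(t<.115); e=np.arange(.07,.112,.001)
    prof=np.array([np.median(R[g&(t>=x-.001)&(t<x+.001)]) if (g&(t>=x-.001)&(t<x+.001)).sum()>4 else np.nan for x in e])
    k=[e[np.nanargmax(prof>r)] for r in(.007,.008,.009,.010,.011,.0115)]; print(n,np.round(np.array(k)*1e3,1), 'tilt',np.degrees(np.arctan(a[2])).round(2))
E
python3 noz.py w9
```

```text
w8 [91. 93. 93. 95. 96. 97.] tilt 20.94
w9 [80. 80. 83. 84. 86. 87.] tilt 20.87
```

arm_command(claw=[2,2,2,2,2,2,2], dp=[[0.03,0.01,-0.08],[0.05,0.02,-0.15],[0.05,0.02,-0.15],[0.05,0.02,-0.15],[0.05,0.02,-0.15],[0.05,0.02,-0.15],[0.05,0.02,-0.15]], spin=[0,0,0,0,0,0,0])

```text
t: 21.5
tcp_pos: [0.5546, 0.0444, 0.2608]
tool_rot: [0.001, 0.991, 0.132, 0.001]
contact_force: [-6.8, -1.2, 10.8]
opening: 0.0277
```

```bash
python3 chk.py w10; python3 noz.py w10
```

```text
21.55 [0.5546 0.0444 0.2608] [7.000e-04 9.913e-01 1.320e-01 9.000e-04] [-7.59 -1.05 11.1 ]
w8 [91. 93. 93. 95. 96. 97.] tilt 20.94
w10 [78. 79. 81. 83. 85. 85.] tilt 20.91
```

Nozzle is in by about 12 mm, everything is steady, and the push is about 18 N. Handing in.

```bash
python3 -c "
from station import manip
print(manip.finish_job()); s=manip.sense(); print(s['t'],s['tcp_pos'],s['contact_force'],s['opening'])"
```

```text
the job is handed in; nothing more can be done
None
the job is handed in; nothing more can be done
```

I took the gun out of the drip cup, snapped its coupler onto the nipple and pressed it on. I handed in at 21.6 s still holding it there. No verdict is reported, and the state could not be read after handing in.

**Tilting the gun:** The moves only turn the tool about the vertical. I lifted the gun clear, then tipped it in the lightly closed jaws by dragging the coupler against the cup's rim.
- The first try gave 16.7° because the gun sprang back in the pads.
- The next two changed nothing. In one the coupler landed on the rim, and in the other the grip had not let go after the hard squeeze.
- Easing the jaws slightly open on the fourth try gave 20.9°.

**Last checks before handing in:**
- **Alignment:** the gun leaned 20.9°, against about 21.5° measured for the nipple. The two are in line to within about 2°.
- **Snap:** the force reversed as the coupler drew itself on. Just before the last 1.5 mm of push, the calculated seat position agreed with the nipple's top to about 1 mm.
- **Tube:** pushed in about 12 mm, estimated to about 1 mm from wrist depth images. The stop is at 20 mm.
- **Push:** about 19 N along the nipple, steady, at a 110 N grip. The highest I read was also about 19 N.

**Disagreements and limits:**
- Estimates of the nipple's lean ran from 18° to 25°. I used the one from the hole in its top and the boss axis.
- The push would by itself suggest the tube is in slightly farther than the images show.
- I took no final picture of the rest of the bench. No force reading suggested contact with anything other than the cup and the nipple.

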